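Third hand at the bracket jig

TASK

Pick up the ribbed aluminium bracket, set its foot flat on the plywood board of the jig between the two blue lines, and push its upright plate squarely against the sprung steel stop until the black pointer bar stands in the green band, never letting it run to the far end of the red. Hold that push steadily for three seconds so that I can screw the bracket down, and finish the program still gripping and pressing it there: do not let go. Leave the tin, gauge, scraper, bottle and mug where they are.

Things in the scene. Friction and masses are not known exactly. Their poses are not given: they have to be found in the camera images.
- bracket_grip (a point): Loose aluminium bracket, 170 g. Foot 60x60x6 mm; on its +x edge an upright plate 6 thick, 60 wide (y), top at 58 mm; its outer (+x) face goes against the stop. A rib 10 mm thick (y), 50 long, top at 52, runs back (-x) from the plate mid-foot: grip it from above, closing along y. This point: in the rib, 30 mm above the foot's underside, 36 mm behind the outer face. x to the outer face, z up.
- jig: Jig fixed to the shelf. Plywood board 260 (x) x 140 (y) x 12 mm; origin at the centre of its underside; +x is the pressing direction, z up. Blue lines along x, inner edges 40 mm either side of the middle. At the +x end (85 to 128 mm) a grey block 110 mm wide, 60 mm high above the shelf, its top marked white, green, red along +x: the pointer's scale.
- stop_face (a point): Point on the front (-x) face of the sprung steel stop plate, mid-width, level with the board's top; moves with the plate. Plate 90 mm wide, 8 thick, 2 to 52 mm above the board; at rest its face is 20 mm to +x of the board's centre. Axes as the jig's. Its black pointer reaches back over the grey block (65 mm above the shelf) and ends in a bar across the scale.
- stop (a joint): Travel of the stop plate along the jig's +x, in m: 0 at rest, 0.040 at its end. Sprung: 3 N at the start of travel plus 400 N/m, and it returns when the push ends. The pointer bar is in the green band from 0.014 to 0.028 (8.6 to 14.2 N), in the white below, in the red above.
- tin: Round black tin with a clip-on lid, 69 mm across, 46 mm high. Origin: centre of its underside. Leave alone.
- gauge: Round aluminium pressure gauge lying on its back, white face up, 60 mm across, 22 mm high, with a short brass stem along its +x. Origin: centre of its underside. Leave alone.
- scraper: Flat red plastic scraper, about 140 mm long, 50 mm wide, 12 mm high, lying on the shelf. Origin: middle of its underside. Leave alone.
- lube: Small yellow bottle with a black cap, 44 mm across, 110 mm tall. Origin: centre of its underside. Leave alone.
- mug: Blue mug, 76 mm across, 85 mm tall. Origin: centre of its underside. Leave alone.
Mind the look-alikes: they are no part of the job. Leave any yellow look-alike of the part that bears bracket_grip alone.

How it is judged:
By the outcome, as a careful person would: the job done as asked, in the order asked, and still so for the second after the job is handed in, while the arm keeps its last pose, push and grip.
It also fails if it takes over 48 s, if anything falls off the work surface, if the arm or the gripper's body presses on something with over 40 N, if the wrist force passes 120 N, or if a joint passes its speed limit or range.

ROBOT

A 6-joint arm with a two-finger parallel gripper is mounted at the origin on the work surface. World frame = base frame: x ahead of the robot, y to its left, z up, the work surface at z = 0. Lengths are in m, angles in rad, forces in N, time in s.
With the tool pointing down it reaches from about 0.35 to 0.775 m from the base axis. Payload 7.3 kg.
Tool frame: the origin (TCP) lies on the centre line of the jaws, within the pads' length; the fingertips stand 17 mm ahead of it and the grasp point (between the pads) lies 2 mm behind it; z points along the fingers, y is the line along which they close (so a half turn about z gives the same grasp; the last joint's range is limited). The gripper opens to 92 mm and grips with 3 to 60 N. Pads are 19 mm wide; open, the fingers measure 130 mm over their backs; the gripper's body (75 mm by 190 mm) begins 47 mm behind the grasp point.
Start: joints at [-1.43, 0.342, 1.524, -0, 1.275, -0.146], TCP at [0.149, -0.504, 0.244] pointing down, gripper open.
Joint ranges: [-2.53, 2.53], [-0.77, 2.02], [0.04, 2.7], [-1, 4.14], [0.28, 2.66], [-3.11, 3.11]. Speed limits (rad/s): [2.57, 2.57, 3.14, 3.14, 3.14, 3.14].

INTERFACE

Orientations are given as a rotation vector (axis times angle).
In Python, from bench import r gives the robot as it stands.
- The arm moves only by the tool send_rows, never from a script. Its argument "increments" is a list of rows, each an object with "rotation": the turn, a rotation vector about the tool's x, y, z in units of 1.5 rad (1.0 is 1.5 rad), a list of three; "dp": the shift along the tool's x, y, z in units of 0.2 m (1.0 is 0.2 m), a list of three; "grip": the finger opening in mm, from 0 to 91.8. In form: [{"rotation": [rx, ry, rz], "dp": [tx, ty, tz], "grip": grip}, ...]. A call has 1 to 10 rows; each row is the pose to reach, as a shift and turn from the pose commanded when the call began, along the tool's axes at that moment; what a row does not reach only later rows make up. A row lasts 1/8 s, in which the tool goes at most 62.5 mm and 10.7 degrees, less where a joint would pass 70% of its speed; a pose out of reach is approached as far as the arm can. A call with a number of a shift or a turn outside -1 to 1 is refused whole. A call with a gripper value outside its range is refused whole. The fingers move at their own pace and stop on an object; the grip force is fixed at half the most. Time passes only in rows, so rows that repeat a pose let the fingers close. It gives the time, the measured TCP pose, the force, the opening and the grip force at its end, in the units of the state.
- r.observe(): the state, without advancing time (a new reading comes with each control period).
- r.grab_frame(name): name is "side" or "top" or "wrist"; returns a dict with "image" (480x640x3 uint8, red, green, blue), "z_map" (480x640 float32, m along the optical axis (not along the pixel's ray), 0 where there is no reading), "fx", "fy", "cx", "cy" (pixels), "R" (3x3) and "t" (3): a world point X has camera coordinates R X + t. Camera axes: x right, y down, z forward; pixel columns grow to the right and rows downward; lengths in m; the calibration is good to about 2 mm. A picture is of the moment at which its call begins.
- r.hand_in(): hands the job in; it is judged then, once.
The state is a dict: "time_s": time; "joints": joint angles; "joint_velocities": joint speeds; "effort": joint torques, N m; "tcp_pos": TCP position; "ee_rot": TCP orientation; "force": force on the tool from outside, world axes, zero at the start; "wrist_torque": the same for the moment, N m; "grip_width": opening from 0.0 (shut) to 1.0 (fully open); "gripper_force": force on a finger pad.
Only numpy, scipy, OpenCV 4.12 (cv2) and the standard library are available. Lean on these libraries where they do the work, as an engineer would, in place of code of your own. Each camera call takes 0.05 s, during which the arm holds its last target. There are 200 camera calls.

## Working session

There is one attempt and no reset: what is moved stays moved. The work goes in short steps, Python scripts to look and compute and a tool call to move; the robot and the scene stay as the last step left them, time stands still between calls to the robot, and variables do not carry over. Pictures are saved under pics/ and viewed, at most 10 in all, crops included, and the job is handed in when it is done.

Besides the shell and the picture viewer there is one more tool, called after "Request:" by a JSON object that holds its "api" and its "payload", one argument or row to a line. send_rows: Moves the arm, as the interface text tells. Shifts and turns lie within -1 to 1; 1 stands for 0.2 m of shift or 1.5 rad of turn. Its arguments: {"type":"object","properties":{"increments":{"type":"array"}},"required":["increments"]}

```bash
mkdir -p pics; ls; python3 - <<'E'
from bench import r
import cv2,pickle
s=r.observe();print(s)
for n in ("top","side"):
    f=r.grab_frame(n);pickle.dump(f,open(n+".pkl","wb"));cv2.imwrite(f"pics/{n}0.png",f["image"][...,::-1]);print(n,f["fx"],f["cx"],f["cy"],f["R"],f["t"])
E
```

```text
pics
{'time_s': 0.0, 'joints': array([-1.42999447e+00,  3.42720885e-01,  1.52501953e+00, -1.80211630e-05,
        1.27539081e+00, -1.46027047e-01]), 'joint_velocities': array([ 8.16780075e-05, -6.26063328e-04, -2.73793823e-03, -1.48367050e-03,
        1.22336772e-03, -5.15649823e-04]), 'effort': array([-2.39805006e-03, -4.31252682e+01, -2.44216275e+01,  7.15808664e-02,
        5.61466638e-02, -1.40615430e-04]), 'tcp_pos': array([ 0.14847749, -0.50316932,  0.24304502]), 'ee_rot': array([-3.10781631e+00, -4.48795183e-01,  2.07507158e-05]), 'force': array([ 0.94628675, -0.04806482, -0.41850135]), 'wrist_torque': array([ 0.04470491,  0.03922751, -0.02438269]), 'gripper_force': 0.0, 'grip_width': 1.0005706468868054}
top 547.3383797578775 314.3279371083875 233.13616772841655 [[ 0.00997485 -0.99994671 -0.00266125]
 [-0.9908458  -0.00952568 -0.13466203]
 [ 0.13462951  0.00398012 -0.99088801]] [-0.13447009  0.52936588  1.17552405]
side 532.520308859238 319.40205152961875 241.59449157354967 [[-0.93625083 -0.35124873 -0.00766307]
 [-0.23029978  0.63004212 -0.74162588]
 [ 0.2653232  -0.69258304 -0.67076996]] [0.44114148 0.24419396 0.98269123]
```

View pics/top0.png

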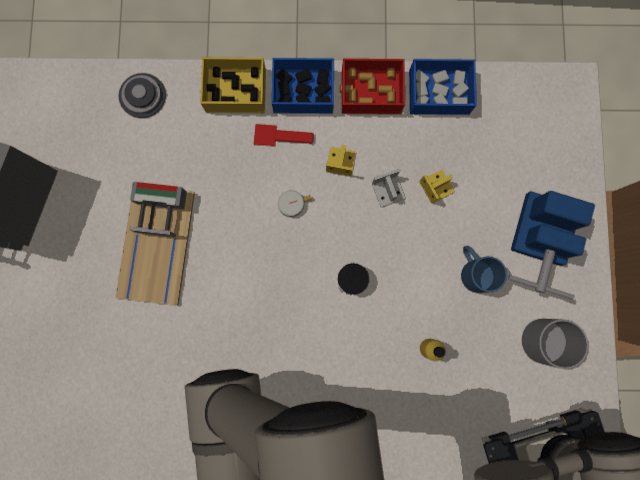

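View pics/side0.png

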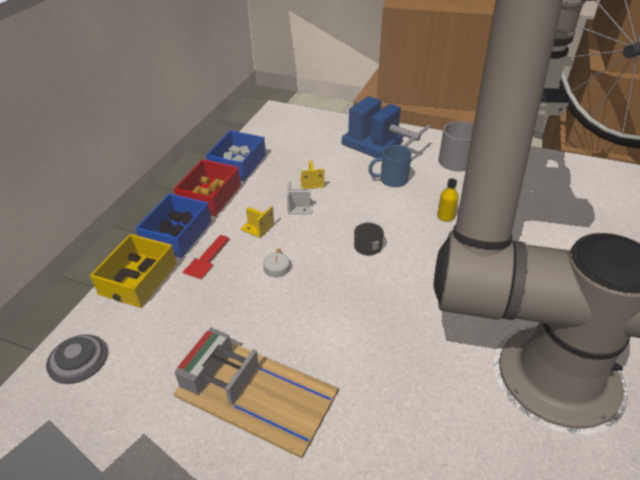

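The top view shows the bracket near pixel (388,188), with yellow look-alikes at (341,160) and (437,186). The jig is at (155,245), with its pressing direction upward, and the gauge is at (291,203). I'll zoom in and measure from the depth map.

```bash
cat > h.py <<'E'
import numpy as np,cv2,pickle
def cloud(f):
    z=f["z_map"].astype(float);v,u=np.mgrid[:480,:640]
    c=np.stack([(u-f["cx"])/f["fx"]*z,(v-f["cy"])/f["fy"]*z,z],-1)
    return (c-f["t"])@f["R"]
def ray(f,u,v,h):
    d=np.array([(u-f["cx"])/f["fx"],(v-f["cy"])/f["fy"],1])@f["R"];o=-f["t"]@f["R"]
    return o+d*(h-o[2])/d[2]
E
python3 - <<'E'
from h import *
t=pickle.load(open("top.pkl","rb"));s=pickle.load(open("side.pkl","rb"))
def crop(f,x,y,w,h,k): return cv2.resize(f["image"][y:y+h,x:x+w,::-1],None,fx=k,fy=k,interpolation=cv2.INTER_CUBIC)
a=crop(t,362,160,50,50,6);b=crop(s,275,175,50,50,6);c=crop(t,110,175,100,140,4)[:560,:400];
im=np.zeros((560,800,3),np.uint8);im[:300,:300]=a;im[300:,:300]=cv2.resize(b,(300,260));im[:,400:]=c
cv2.imwrite("pics/z1.png",im)
P=cloud(t)
np.set_printoptions(precision=1,suppress=True,linewidth=200)
print((P[166:210:2,366:410:2,2]*1000).astype(int))
img=t["image"].astype(int);sat=img.max(2)-img.min(2)
hsv=cv2.cvtColor(t["image"],cv2.COLOR_RGB2HSV)
# jig: blue lines
m=(hsv[...,0]>100)&(hsv[...,0]<130)&(hsv[...,1]>100);m[:, :110]=0;m[:,210:]=0;m[:225]=0;m[310:]=0
n,l,st,ce=cv2.connectedComponentsWithStats(m.astype(np.uint8))
for i in range(1,n):
    if st[i,4]<30: continue
    v,u=np.nonzero(l==i);p=np.array([ray(t,a,b,.012) for a,b in zip(u,v)])[:,:2]
    d=cv2.fitLine(p.astype(np.float32),cv2.DIST_L2,0,1e-4,1e-4).ravel();print("line",st[i,4],np.degrees(np.arctan2(d[1],d[0])),p.mean(0)*1000,p.min(0)*1000,p.max(0)*1000)
for b,bb in (("jig",(110,175,100,140)),):
    x,y,w,h=bb;Q=P[y:y+h,x:x+w].reshape(-1,3)
    for lo,hi in ((.008,.017),(.055,.0625),(.0625,.075)):
        q=Q[(Q[:,2]>lo)&(Q[:,2]<hi)][:,:2];rc=cv2.minAreaRect((q*1000).astype(np.float32));print(lo,len(q),rc,cv2.boxPoints(rc).tolist())
E
```

```text
[[  -1    2    0    0    0   -3    0    1   -1   -1    0    1   -2   -3    1   -6    1    0    1   -1    2    0]
 [  -4   -2    0   -5    5   -3    1    1    0   -1    0    0   -1   -1    0    2    0    1    0   -2    0    3]
 [   1    0    1    0    0   -3    2   -2    0    3   -1    2   -5    3    1   57   55   -1    2   -1    1    0]
 [  -1    0   -1    1    0    0   -1   -2    0    0    1    3   55   58   56   60   48    0    1   -1    0   -3]
 [  -2    0   -2    7   -2   -2   -2    0   -1   59   53   60   58   57   47   39   30   -5   -2   -4   -4    2]
 [   0   -4    1    3    4    1   56   59   58   56   51   53   41   31   23   16    1    0    1    0    0   -4]
 [   0    2    0    2   58   55   58   54   48   42   58   50   49    8    4    2   -1    0   -4    3   -1   -4]
 [   0   -2   -1    0   45   49   40   34   25   26   47   49   50    2    7    5    7   -4    0    2    2    2]
 [  -4    0    0   11   35   22   15    4    2   20   45   52   49    2    4    7    6    0   -2    1    0    0]
 [  -1    3    2    6   13    6    7    8    3    9   30   49   50   49    4    5  
[... 1628 characters left out ...]
786376953125, 308.16583251953125], [352.986572265625, 122.75862121582031], [629.3265380859375, 147.36288452148438], [612.818603515625, 332.77008056640625]]
0.055 863 ((579.4246215820312, 222.27377319335938), (110.9509048461914, 109.24933624267578), 84.01264190673828) [[519.3114013671875, 172.79879760742188], [627.9647216796875, 161.40310668945312], [639.537841796875, 271.7487487792969], [530.884521484375, 283.1444396972656]]
0.0625 370 ((578.5137329101562, 221.70962524414062), (106.98737335205078, 107.6257095336914), 84.2505111694336) [[519.6126098632812, 173.8759765625], [626.6969604492188, 163.0941162109375], [637.4148559570312, 269.54327392578125], [530.3305053710938, 280.32513427734375]]
```

View pics/z1.png

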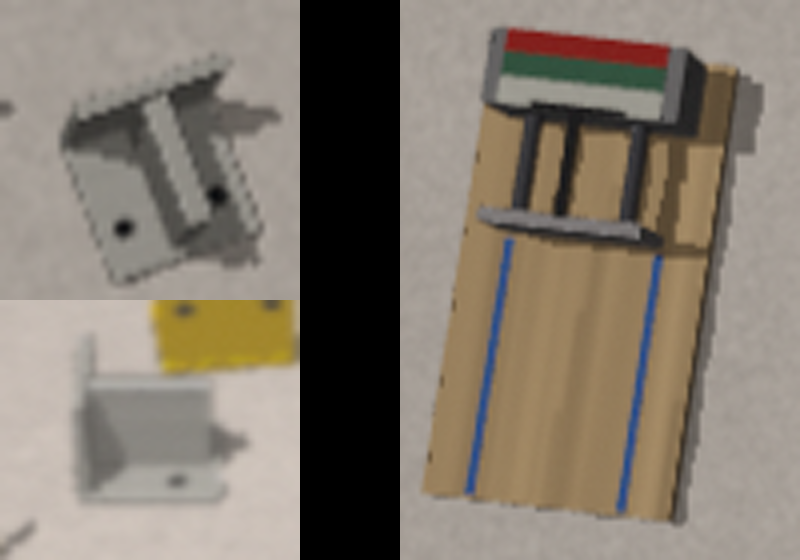

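```bash
python3 - <<'E'
from h import *
np.set_printoptions(precision=2,suppress=True,linewidth=200)
t=pickle.load(open("top.pkl","rb"))
g=cv2.cvtColor(t["image"],cv2.COLOR_RGB2GRAY)
P=cloud(t);Z=P[...,2]
m=(Z>.042)&(g>140);m[:174]=0;m[202:]=0;m[:,:380]=0;m[:,402:]=0
n,l,st,ce=cv2.connectedComponentsWithStats(m.astype(np.uint8))
i=1+np.argmax(st[1:,4]);v,u=np.nonzero(l==i);print(st[i])
p=np.array([ray(t,a,b,.052) for a,b in zip(u,v)])[:,:2]*1000
# plate-side rows may merge: show rows
for vv in np.unique(v): print(vv,u[v==vv])
rc=cv2.minAreaRect(p.astype(np.float32));print(rc,p.mean(0))
# plate top
m=(Z>.05)&(g>130);m[:,:370]=0;m[:,402:]=0;m[:166]=0;m[182:]=0
v,u=np.nonzero(m);p=np.array([ray(t,a,b,.058) for a,b in zip(u,v)])[:,:2]*1000
d=cv2.fitLine(p.astype(np.float32),cv2.DIST_HUBER,0,1e-3,1e-3).ravel();print("plate",np.degrees(np.arctan2(d[1],d[0])),d,len(p))
print(cv2.minAreaRect(p.astype(np.float32)))
E
```

```text
[387 176   8  20  43]
176 [389]
177 [387 388]
178 [387 388 389]
179 [387 388 389]
180 [387 388 389]
181 [387 388 389 390]
182 [388 389]
183 [389 390]
184 [389 390 391]
185 [389 390]
186 [390 391]
187 [390 391 392]
188 [390 392]
189 [391]
190 [391 392]
191 [392]
192 [392 393 394]
193 [392]
194 [392 393]
195 [393]
((635.75439453125, -295.89117431640625), (43.39834213256836, 7.5654706954956055), 16.57073211669922) [ 638.21 -295.16]
plate -69.75372 [   0.35   -0.94  661.22 -288.61] 55
((654.0426025390625, -291.05181884765625), (19.584741592407227, 56.9466438293457), 20.306795120239258)
```

Request:
{"api": "send_rows", "payload": {
  "increments": [
    {"rotation":[0,0,0],"dp":[0.3,-0.05,0],"grip":60},
    {"rotation":[0,0,0],"dp":[0.6,-0.1,0],"grip":60},
    {"rotation":[0,0,0],"dp":[0.85,-0.15,0],"grip":60},
    {"rotation":[0,0,0],"dp":[1.0,-0.15,0],"grip":60}
  ]
}}

```text
time_s: 0.6
tcp_pos: [0.3337, -0.4165, 0.2434]
ee_rot: [-3.108, -0.452, 0.0]
force: [0.2, -0.8, -0.1]
grip_width: 0.662
gripper_force: 0.0
```

Request:
{"api": "send_rows", "payload": {
  "increments": [
    {"rotation":[0,0,0],"dp":[0.3,-0.05,0],"grip":60},
    {"rotation":[0,0,0],"dp":[0.6,-0.1,0],"grip":60},
    {"rotation":[0,0,0],"dp":[0.85,-0.14,0],"grip":60},
    {"rotation":[0,0,0],"dp":[1.0,-0.14,0],"grip":60}
  ]
}}

```text
time_s: 1.1
tcp_pos: [0.5177, -0.3329, 0.2431]
ee_rot: [-3.108, -0.453, 0.001]
force: [-0.5, -0.2, 0.2]
grip_width: 0.654
gripper_force: 0.0
```

Request:
{"api": "send_rows", "payload": {
  "increments": [
    {"rotation":[0,0,-0.04],"dp":[0.3,0,0.1],"grip":60},
    {"rotation":[0,0,-0.04],"dp":[0.6,0,0.2],"grip":60},
    {"rotation":[0,0,-0.04],"dp":[0.6,0,0.2],"grip":60},
    {"rotation":[0,0,-0.04],"dp":[0.6,0,0.2],"grip":60}
  ]
}}

```text
time_s: 1.6
tcp_pos: [0.6305, -0.3008, 0.203]
ee_rot: [-3.094, -0.543, 0.002]
force: [-0.5, -0.0, 0.4]
grip_width: 0.652
gripper_force: 0.0
```

```bash
python3 - <<'E'
from bench import r
import cv2,pickle
s=r.observe();print(s["tcp_pos"],s["ee_rot"],s["force"],s["time_s"])
f=r.grab_frame("wrist");pickle.dump(f,open("w1.pkl","wb"));cv2.imwrite("pics/w1.png",f["image"][...,::-1]);print(f["R"],f["t"])
E
```

```text
[ 0.63054906 -0.30075745  0.20299932] [-3.09378215e+00 -5.42652875e-01  2.24134251e-03] [-0.5167066  -0.00905598  0.42353438] 1.6
[[ 0.3392942  -0.94067944 -0.00128015]
 [-0.90101181 -0.32537689  0.28689301]
 [-0.27029089 -0.0961877  -0.95796178]] [-0.49636285  0.44500223  0.49294584]
```

View pics/w1.png

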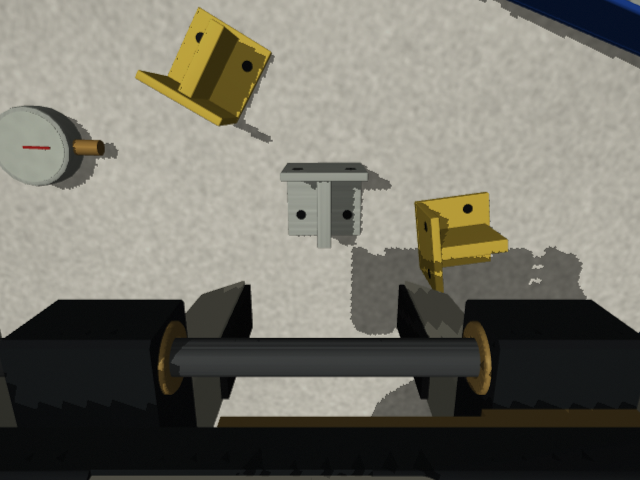

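The wrist view shows the bracket upright and aligned with the jaws. The rib top runs from (323,182) to (323,247), and the plate's rear top edge is at row 180, columns 281–368. The right-hand yellow part is at (460,240).

```bash
python3 - <<'E'
from h import *
np.set_printoptions(precision=1,suppress=True)
f=pickle.load(open("w1.pkl","rb"));g=cv2.cvtColor(f["image"],cv2.COLOR_RGB2GRAY).astype(int)
for v in (195,205,215,225,235): print(v,g[v,308:340])
R=lambda u,v,h:ray(f,u,v,h)*1000
print("rows",g[155:186,300],g[236:252,324])
for a in [(281,180,.058),(367.5,180,.058),(317.5,247,.052),(330,247,.052),(317.5,190,.052),(330,190,.052)]: print(a,R(*a))
E
```

```text
195 [152 152 153 153 153 152 152 153 149 143 157 155 150 149 151 152 153 153
 150 150 150 144 109  64  79  80  80  79  79  79  79  79]
205 [149 149 148 149 148 148 148 149 144 135 155 155 150 149 150 152 153 151
 150 149 150 143 108  62  77  77  77  77  77  77  77  78]
215 [149 148 149 149 149 149 149 148 142 128 154 154 150 147 148 150 151 150
 147 146 148 143 108  70  78  78  78  78  78  78  78  78]
225 [146 145 145 145 146 145 146 145 142 133 153 152 147 145 147 149 149 149
 146 145 146 141 108  68  75  76  76  76  76  76  76  76]
235 [127 121 108 141 149 144 124 123 119 117 150 152 147 143 146 147 148 145
 144 144 145 140 109  76  84  83  82  83  82  82  81  81]
rows [178 178 178 178 179 179 175 154  77  70  71  71  63  30  34  72  73  96
 143 152 151 151 151 149 148 136 116 152 153 151 148] [148 148 147 147 147 146 147 147 147 146 146 149 164 183 185 184]
(281, 180, 0.058) [ 648.8 -262.4   58. ]
(367.5, 180, 0.058) [ 668.8 -317.8   58. ]
(317.5, 247, 0.052) [ 610.1 -302.4   52. ]
(330, 247, 0.052) [ 613.2 -311.    52. ]
(317.5, 190, 0.052) [ 649.7 -288.4   52. ]
(330, 190, 0.052) [ 652.7 -296.6   52. ]
```

Plate and rib agree: the grip point is (630.5, −300.1) mm at yaw 19.9°, almost directly under the TCP. I'll descend and grip.

Request:
{"api": "send_rows", "payload": {
  "increments": [
    {"rotation":[0,0,0],"dp":[0,-0.003,0.25],"grip":60},
    {"rotation":[0,0,0],"dp":[0,-0.003,0.5],"grip":60},
    {"rotation":[0,0,0],"dp":[0,-0.003,0.7],"grip":60},
    {"rotation":[0,0,0],"dp":[0,-0.003,0.82],"grip":60},
    {"rotation":[0,0,0],"dp":[0,-0.003,0.87],"grip":60},
    {"rotation":[0,0,0],"dp":[0,-0.003,0.87],"grip":60}
  ]
}}

```text
time_s: 2.4
tcp_pos: [0.6304, -0.3011, 0.0307]
ee_rot: [3.094, 0.54, 0.001]
force: [0.9, -0.2, -0.1]
grip_width: 0.655
gripper_force: 0.0
```

Request:
{"api": "send_rows", "payload": {
  "increments": [
    {"rotation":[0,0,0],"dp":[0,0,0],"grip":30},
    {"rotation":[0,0,0],"dp":[0,0,0],"grip":0},
    {"rotation":[0,0,0],"dp":[0,0,0],"grip":0},
    {"rotation":[0,0,0],"dp":[0,0,0],"grip":0},
    {"rotation":[0,0,0],"dp":[0,0,0],"grip":0},
    {"rotation":[0,0,0],"dp":[0,0,0],"grip":0},
    {"rotation":[0,0,0],"dp":[0,0,0],"grip":0}
  ]
}}

```text
time_s: 3.28
tcp_pos: [0.6307, -0.3003, 0.0297]
ee_rot: [-3.094, -0.542, 0.0]
force: [0.6, 0.6, -0.3]
grip_width: 0.106
gripper_force: 30.0
```

Request:
{"api": "send_rows", "payload": {
  "increments": [
    {"rotation":[0,0,0],"dp":[0,0,-0.1],"grip":0},
    {"rotation":[0,0,0],"dp":[0,0,-0.3],"grip":0},
    {"rotation":[0,0,0],"dp":[0,0,-0.5],"grip":0},
    {"rotation":[0,0,0],"dp":[0,0,-0.7],"grip":0},
    {"rotation":[0,0,0],"dp":[0,0,-0.75],"grip":0}
  ]
}}

```text
time_s: 3.9
tcp_pos: [0.6319, -0.301, 0.1842]
ee_rot: [3.09, 0.541, 0.008]
force: [0.6, -0.2, -2.6]
grip_width: 0.109
gripper_force: 30.0
```

Request:
{"api": "send_rows", "payload": {
  "increments": [
    {"rotation":[0,0,0],"dp":[0.01,-0.12,0],"grip":0},
    {"rotation":[0,0,0],"dp":[0.02,-0.32,0],"grip":0},
    {"rotation":[0,0,0],"dp":[0.03,-0.52,0],"grip":0},
    {"rotation":[0,0,0],"dp":[0.04,-0.72,0],"grip":0},
    {"rotation":[0,0,0],"dp":[0.06,-0.93,0],"grip":0}
  ]
}}

```text
time_s: 4.53
tcp_pos: [0.5775, -0.12, 0.1786]
ee_rot: [-3.094, -0.541, 0.003]
force: [-0.4, 0.2, -1.4]
grip_width: 0.109
gripper_force: 30.0
```

Request:
{"api": "send_rows", "payload": {
  "increments": [
    {"rotation":[0,0,0],"dp":[0.01,-0.2,0],"grip":0},
    {"rotation":[0,0,0],"dp":[0.02,-0.4,0],"grip":0},
    {"rotation":[0,0,0],"dp":[0.03,-0.6,0],"grip":0},
    {"rotation":[0,0,0],"dp":[0.04,-0.8,0],"grip":0},
    {"rotation":[0,0,0],"dp":[0.06,-0.93,0],"grip":0}
  ]
}}

```text
time_s: 5.15
tcp_pos: [0.5253, 0.0594, 0.1788]
ee_rot: [-3.094, -0.544, 0.004]
force: [0.3, -0.2, -2.2]
grip_width: 0.107
gripper_force: 30.0
```

Request:
{"api": "send_rows", "payload": {
  "increments": [
    {"rotation":[0,0,0.06],"dp":[0.01,-0.2,0],"grip":0},
    {"rotation":[0,0,0.12],"dp":[0.02,-0.4,0],"grip":0},
    {"rotation":[0,0,0.18],"dp":[0.03,-0.6,0],"grip":0},
    {"rotation":[0,0,0.24],"dp":[0.04,-0.8,0],"grip":0},
    {"rotation":[0,0,0.3],"dp":[0.05,-0.92,0],"grip":0},
    {"rotation":[0,0,0.3],"dp":[0.05,-0.92,0],"grip":0},
    {"rotation":[0,0,0.3],"dp":[0.05,-0.92,0],"grip":0}
  ]
}}

```text
time_s: 6.02
tcp_pos: [0.4735, 0.2336, 0.1791]
ee_rot: [3.137, -0.16, -0.002]
force: [0.8, 0.1, -1.8]
grip_width: 0.106
gripper_force: 30.0
```

```bash
python3 - <<'E'
from bench import r
import cv2,pickle,numpy as np
s=r.observe();print(s["tcp_pos"],s["ee_rot"],s["force"],s["time_s"],s["joints"])
print(np.round(cv2.Rodrigues(s["ee_rot"])[0],4))
f=r.grab_frame("wrist");pickle.dump(f,open("w2.pkl","wb"));cv2.imwrite("pics/w2.png",f["image"][...,::-1])
E
```

```text
[0.47347073 0.23355989 0.17913091] [ 3.13664566e+00 -1.60022194e-01 -1.51611647e-03] [ 0.80554719  0.11913282 -1.8299699 ] 6.025 [ 3.13314368e-01  4.08957321e-01  1.61234076e+00 -5.17858371e-04
  1.12150575e+00  1.98628148e+00]
[[ 9.948e-01 -1.018e-01 -1.000e-03]
 [-1.018e-01 -9.948e-01 -8.000e-04]
 [-9.000e-04  9.000e-04 -1.000e+00]]
```

View pics/w2.png

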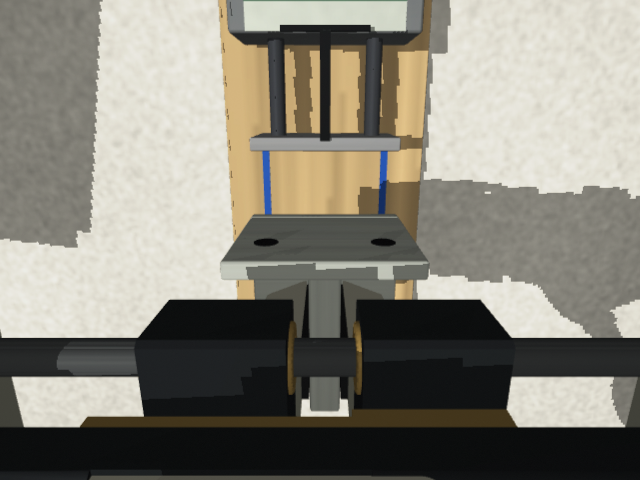

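The bracket is held square in the jaws: its plate edge runs (220,278)–(428,278), the blue lines are at columns 267 and 383, and the stop's top front edge is at row 150, columns 250–400. I'll check the numbers.

```bash
python3 - <<'E'
from h import *
np.set_printoptions(precision=1,suppress=True)
f=pickle.load(open("w2.pkl","rb"));g=cv2.cvtColor(f["image"],cv2.COLOR_RGB2GRAY).astype(int)
hsv=cv2.cvtColor(f["image"],cv2.COLOR_RGB2HSV)
a=np.radians(-5.85);X=np.array([np.cos(a),np.sin(a)]);Y=np.array([-X[1],X[0]]);tc=np.array([473.5,233.6])
def J(u,v,h):
    p=ray(f,u,v,h)[:2]*1000-tc;return np.array([p@X,p@Y])
print(g[130:156,290],g[145,244:256],g[145,394:406])
print("stop L,R front top edge",J(250,150,.064),J(400,150,.064))
print("bracket plate inner top edge",J(220.5,278,.149+.058),J(428.5,278,.149+.058))
m=(hsv[...,0]>100)&(hsv[...,0]<130)&(hsv[...,1]>130);m[:155]=0;m[212:]=0
for lo,hi in((255,280),(370,395)):
    v,u=np.nonzero(m[:,lo:hi]);u=u+lo
    p=np.array([J(*q,.012) for q in zip(u,v)]);e=np.polyfit(p[:,0],p[:,1],1);print("line",p.mean(0),np.degrees(np.arctan(e[0])))
E
```

```text
[175 175 155  65  58  61  61  89 147 161 162 161 161 159 157 156 155 156
 156 151 131 151 175 176 176 176] [185 185 183 183 181 176 156 156 156 155 156 156] [152 152 153 151 150 134  93 107 108 108 107 106]
stop L,R front top edge [53.1 44.1] [ 53.  -45.5]
bracket plate inner top edge [29.9 29.7] [ 29.8 -30.2]
line [24.4 42.1] 0.07328953185792117
line [ 24.4 -43. ] -0.16536344250783247
```

Lateral offset is under 1 mm, it's square, and the gap to the stop is 17 mm. Lowering now.

Request:
{"api": "send_rows", "payload": {
  "increments": [
    {"rotation":[0,0,0],"dp":[0,0.003,0.15],"grip":0},
    {"rotation":[0,0,0],"dp":[0,0.003,0.35],"grip":0},
    {"rotation":[0,0,0],"dp":[0,0.003,0.53],"grip":0},
    {"rotation":[0,0,0],"dp":[0,0.003,0.62],"grip":0},
    {"rotation":[0,0,0],"dp":[0,0.003,0.66],"grip":0},
    {"rotation":[0,0,0],"dp":[0,0.003,0.67],"grip":0},
    {"rotation":[0,0,0],"dp":[0,0.003,0.67],"grip":0},
    {"rotation":[0,0,0],"dp":[0,0.003,0.67],"grip":0}
  ]
}}

```text
time_s: 7.08
tcp_pos: [0.4741, 0.2337, 0.0465]
ee_rot: [-3.137, 0.162, -0.002]
force: [-0.1, 0.7, -2.4]
grip_width: 0.103
gripper_force: 30.0
```

Request:
{"api": "send_rows", "payload": {
  "increments": [
    {"rotation":[0,0,0],"dp":[0,0,0.005],"grip":0},
    {"rotation":[0,0,0],"dp":[0,0,0.01],"grip":0},
    {"rotation":[0,0,0],"dp":[0,0,0.01],"grip":0}
  ]
}}

```text
time_s: 7.45
tcp_pos: [0.4735, 0.2336, 0.0436]
ee_rot: [3.137, -0.162, -0.0]
force: [0.2, 0.1, -2.1]
grip_width: 0.107
gripper_force: 30.0
```

Force z is still the bracket's weight, so I'll lower in small steps until it touches.

Request:
{"api": "send_rows", "payload": {
  "increments": [
    {"rotation":[0,0,0],"dp":[0,0,0.005],"grip":0},
    {"rotation":[0,0,0],"dp":[0,0,0.008],"grip":0},
    {"rotation":[0,0,0],"dp":[0,0,0.008],"grip":0}
  ]
}}

```text
time_s: 7.82
tcp_pos: [0.4736, 0.2335, 0.042]
ee_rot: [3.137, -0.162, -0.0]
force: [-0.3, -0.4, -1.0]
grip_width: 0.109
gripper_force: 30.0
```

Request:
{"api": "send_rows", "payload": {
  "increments": [
    {"rotation":[0,0,0],"dp":[0,0,0.003],"grip":0},
    {"rotation":[0,0,0],"dp":[0,0,0.003],"grip":0}
  ]
}}

```text
time_s: 8.07
tcp_pos: [0.4737, 0.2336, 0.0416]
ee_rot: [3.137, -0.162, 0.0]
force: [-0.4, -0.1, -0.0]
grip_width: 0.107
gripper_force: 30.0
```

Request:
{"api": "send_rows", "payload": {
  "increments": [
    {"rotation":[0,0,0],"dp":[0,0,0.003],"grip":0},
    {"rotation":[0,0,0],"dp":[0,0,0.003],"grip":0},
    {"rotation":[0,0,0],"dp":[0,0,0.003],"grip":0}
  ]
}}

```text
time_s: 8.45
tcp_pos: [0.4737, 0.2336, 0.0416]
ee_rot: [-3.137, 0.162, -0.001]
force: [-2.8, -0.6, 6.7]
grip_width: 0.107
gripper_force: 30.0
```

Request:
{"api": "send_rows", "payload": {
  "increments": [
    {"rotation":[0,0,0],"dp":[0.01,0,-0.001],"grip":0},
    {"rotation":[0,0,0],"dp":[0.025,0,-0.001],"grip":0},
    {"rotation":[0,0,0],"dp":[0.04,0,-0.001],"grip":0},
    {"rotation":[0,0,0],"dp":[0.055,0,-0.001],"grip":0},
    {"rotation":[0,0,0],"dp":[0.07,0,-0.001],"grip":0},
    {"rotation":[0,0,0],"dp":[0.07,0,-0.001],"grip":0},
    {"rotation":[0,0,0],"dp":[0.07,0,-0.001],"grip":0}
  ]
}}

```text
time_s: 9.32
tcp_pos: [0.4875, 0.2323, 0.0416]
ee_rot: [-3.137, 0.162, -0.0]
force: [-3.3, -1.1, 5.3]
grip_width: 0.11
gripper_force: 30.0
```

Request:
{"api": "send_rows", "payload": {
  "increments": [
    {"rotation":[0,0,0],"dp":[0.01,0,-0.001],"grip":0},
    {"rotation":[0,0,0],"dp":[0.025,0,-0.001],"grip":0},
    {"rotation":[0,0,0],"dp":[0.04,0,-0.001],"grip":0},
    {"rotation":[0,0,0],"dp":[0.055,0,-0.001],"grip":0},
    {"rotation":[0,0,0],"dp":[0.07,0,-0.001],"grip":0},
    {"rotation":[0,0,0],"dp":[0.08,0,-0.001],"grip":0},
    {"rotation":[0,0,0],"dp":[0.08,0,-0.001],"grip":0},
    {"rotation":[0,0,0],"dp":[0.08,0,-0.001],"grip":0}
  ]
}}

```text
time_s: 10.32
tcp_pos: [0.5011, 0.2308, 0.0417]
ee_rot: [3.137, -0.162, -0.007]
force: [-12.3, 2.1, 11.6]
grip_width: 0.107
gripper_force: 30.0
```

```bash
python3 - <<'E'
from bench import r
import cv2,pickle,numpy as np
s=r.observe();print(s["tcp_pos"],s["ee_rot"],s["force"],s["wrist_torque"],s["time_s"])
f=r.grab_frame("wrist");pickle.dump(f,open("w3.pkl","wb"))
g=r.grab_frame("top");pickle.dump(g,open("t3.pkl","wb"))
h=r.grab_frame("side")
c=lambda f,x,y,w,h,o:cv2.resize(f["image"][y:y+h,x:x+w,::-1],o,interpolation=cv2.INTER_CUBIC)
im=np.hstack([c(f,160,0,320,440,(400,550)),np.vstack([c(g,110,170,100,70,(390,275)),c(h,160,320,150,106,(390,275))])])
cv2.imwrite("pics/w3.png",im)
E
```

```text
[0.50105219 0.23082893 0.04167838] [ 3.13691903 -0.16167349 -0.00714987] [-12.29550383   2.06655485  11.59178592] [ 0.32999629  1.56107986 -0.01924689] 10.325
```

View pics/w3.png

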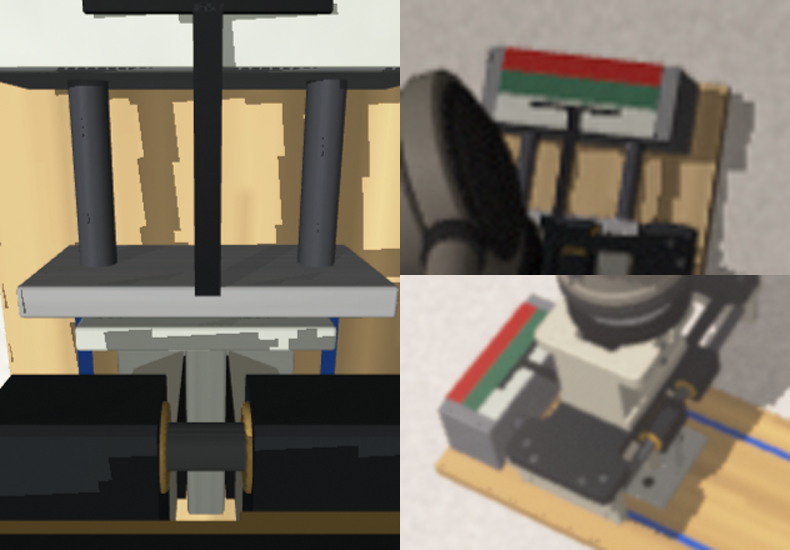

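The pointer bar stands in the white, just short of the green (top-view crop). From TCP travel it is about 10 mm in. I'll check the tilt before pushing further.

```bash
python3 - <<'E'
from h import *
np.set_printoptions(precision=4,suppress=True)
from bench import r
s=r.observe();print(cv2.Rodrigues(s["ee_rot"])[0],s["force"])
f=pickle.load(open("w3.pkl","rb"))
a=np.radians(-5.85);X=np.array([np.cos(a),np.sin(a)])
tc=s["tcp_pos"][:2]
# pointer bar rear edge in wrist view: crop row 12 ->px 9.6 ; plate top front edge crop row 287-> 229.6
print("bar rear edge x rel tcp",(ray(f,300,10,.065)[:2]-tc)@X, "stop face",[(ray(f,u,229.6,.064)[:2]-tc)@X for u in (180,470)])
E
```

```text
[[ 0.9947 -0.1028 -0.0045]
 [-0.1028 -0.9947 -0.0002]
 [-0.0045  0.0007 -1.    ]] [-12.5441   1.5391  12.15  ]
bar rear edge x rel tcp 0.10039521501183017 stop face [np.float64(0.04302253619775314), np.float64(0.0428454591082515)]
```

Request:
{"api": "send_rows", "payload": {
  "increments": [
    {"rotation":[0,0.004,0],"dp":[0.01,0,-0.001],"grip":0},
    {"rotation":[0,0.005,0],"dp":[0.02,0,-0.001],"grip":0},
    {"rotation":[0,0.005,0],"dp":[0.03,0,-0.001],"grip":0},
    {"rotation":[0,0.005,0],"dp":[0.04,0,-0.001],"grip":0},
    {"rotation":[0,0.005,0],"dp":[0.05,0,-0.001],"grip":0},
    {"rotation":[0,0.005,0],"dp":[0.05,0,-0.001],"grip":0},
    {"rotation":[0,0.005,0],"dp":[0.05,0,-0.001],"grip":0}
  ]
}}

```text
time_s: 11.35
tcp_pos: [0.5091, 0.23, 0.0416]
ee_rot: [3.136, -0.162, -0.002]
force: [-17.8, 3.6, 15.2]
grip_width: 0.108
gripper_force: 30.0
```

```bash
cat > chk.py <<'E'
from h import *
from bench import r
np.set_printoptions(precision=4,suppress=True)
s=r.observe();print(s["tcp_pos"],s["force"],s["time_s"]);print(cv2.Rodrigues(s["ee_rot"])[0])
a=np.radians(-5.85);X=np.array([np.cos(a),np.sin(a)]);print("travel est mm",((s["tcp_pos"][:2]-[.4735,.2336])@X-.017)*1000)
E
python3 chk.py
```

```text
[0.5091 0.23   0.0416] [-17.8236   3.5942  15.2452] 11.35
[[ 0.9947 -0.1029 -0.0013]
 [-0.1029 -0.9947 -0.0012]
 [-0.0011  0.0014 -1.    ]]
travel est mm 18.74223895976637
```

Request:
{"api": "send_rows", "payload": {
  "increments": [
    {"rotation":[0,0,0],"dp":[0,0,-0.001],"grip":0},
    {"rotation":[0,0,0],"dp":[0.002,0,-0.002],"grip":0},
    {"rotation":[0,0,0],"dp":[0.003,0,-0.003],"grip":0},
    {"rotation":[0,0,0],"dp":[0.003,0,-0.003],"grip":0},
    {"rotation":[0,0,0],"dp":[0.003,0,-0.003],"grip":0}
  ]
}}

```text
time_s: 11.98
tcp_pos: [0.5095, 0.2299, 0.0416]
ee_rot: [3.136, -0.162, -0.003]
force: [-16.6, 3.1, 10.6]
grip_width: 0.105
gripper_force: 30.0
```

```bash
python3 chk.py; python3 - <<'E'
from bench import r
import cv2,pickle,numpy as np
f=r.grab_frame("wrist");g=r.grab_frame("top");h=r.grab_frame("side");pickle.dump(f,open("w4.pkl","wb"))
c=lambda f,x,y,w,h,o:cv2.resize(f["image"][y:y+h,x:x+w,::-1],o,interpolation=cv2.INTER_CUBIC)
im=np.hstack([c(f,160,0,320,440,(400,550)),np.vstack([c(g,110,170,100,70,(390,275)),c(h,160,320,150,106,(390,275))])])
cv2.imwrite("pics/w4.png",im)
E
```

```text
[0.5095 0.2299 0.0416] [-16.5686   3.0749  10.5557] 11.975
[[ 0.9947 -0.1029 -0.0017]
 [-0.1029 -0.9947 -0.0013]
 [-0.0016  0.0015 -1.    ]]
travel est mm 19.223390940180796
```

View pics/w4.png

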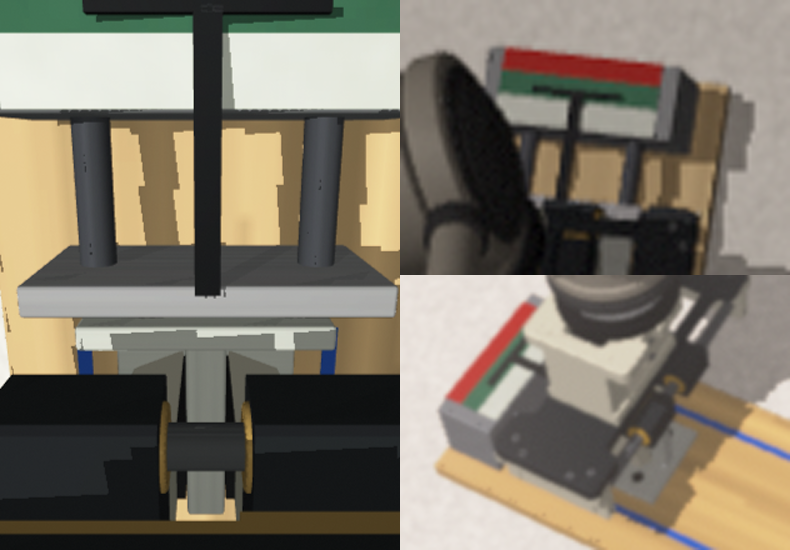

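The pointer bar stands in the green (top crop around (575,95)), the plate is parallel to the stop, and the foot is between the blue lines. Holding for about 3.75 s.

Request:
{"api": "send_rows", "payload": {
  "increments": [
    {"rotation":[0,0,0],"dp":[0,0,0],"grip":0},
    {"rotation":[0,0,0],"dp":[0,0,0],"grip":0},
    {"rotation":[0,0,0],"dp":[0,0,0],"grip":0},
    {"rotation":[0,0,0],"dp":[0,0,0],"grip":0},
    {"rotation":[0,0,0],"dp":[0,0,0],"grip":0},
    {"rotation":[0,0,0],"dp":[0,0,0],"grip":0},
    {"rotation":[0,0,0],"dp":[0,0,0],"grip":0},
    {"rotation":[0,0,0],"dp":[0,0,0],"grip":0},
    {"rotation":[0,0,0],"dp":[0,0,0],"grip":0},
    {"rotation":[0,0,0],"dp":[0,0,0],"grip":0}
  ]
}}

```text
time_s: 13.38
tcp_pos: [0.5095, 0.2299, 0.0416]
ee_rot: [3.136, -0.162, -0.003]
force: [-16.2, 3.8, 10.7]
grip_width: 0.109
gripper_force: 30.0
```

Request:
{"api": "send_rows", "payload": {
  "increments": [
    {"rotation":[0,0,0],"dp":[0,0,0],"grip":0},
    {"rotation":[0,0,0],"dp":[0,0,0],"grip":0},
    {"rotation":[0,0,0],"dp":[0,0,0],"grip":0},
    {"rotation":[0,0,0],"dp":[0,0,0],"grip":0},
    {"rotation":[0,0,0],"dp":[0,0,0],"grip":0},
    {"rotation":[0,0,0],"dp":[0,0,0],"grip":0},
    {"rotation":[0,0,0],"dp":[0,0,0],"grip":0},
    {"rotation":[0,0,0],"dp":[0,0,0],"grip":0},
    {"rotation":[0,0,0],"dp":[0,0,0],"grip":0},
    {"rotation":[0,0,0],"dp":[0,0,0],"grip":0}
  ]
}}

```text
time_s: 14.62
tcp_pos: [0.5096, 0.2299, 0.0416]
ee_rot: [3.136, -0.162, -0.003]
force: [-17.8, 4.1, 11.2]
grip_width: 0.105
gripper_force: 30.0
```

Request:
{"api": "send_rows", "payload": {
  "increments": [
    {"rotation":[0,0,0],"dp":[0,0,0],"grip":0},
    {"rotation":[0,0,0],"dp":[0,0,0],"grip":0},
    {"rotation":[0,0,0],"dp":[0,0,0],"grip":0},
    {"rotation":[0,0,0],"dp":[0,0,0],"grip":0},
    {"rotation":[0,0,0],"dp":[0,0,0],"grip":0},
    {"rotation":[0,0,0],"dp":[0,0,0],"grip":0},
    {"rotation":[0,0,0],"dp":[0,0,0],"grip":0},
    {"rotation":[0,0,0],"dp":[0,0,0],"grip":0},
    {"rotation":[0,0,0],"dp":[0,0,0],"grip":0},
    {"rotation":[0,0,0],"dp":[0,0,0],"grip":0}
  ]
}}

```text
time_s: 15.88
tcp_pos: [0.5095, 0.2299, 0.0416]
ee_rot: [3.136, -0.162, -0.003]
force: [-16.8, 3.7, 10.1]
grip_width: 0.11
gripper_force: 30.0
```

```bash
python3 chk.py; python3 - <<'E'
from h import *
from bench import r
f=r.grab_frame("wrist");p=pickle.load(open("w4.pkl","rb"))
print("image change in upper part",np.abs(f["image"][:260].astype(int)-p["image"][:260]).mean())
E
```

```text
[0.5095 0.2299 0.0416] [-16.8395   3.6734  10.0615] 15.875
[[ 0.9947 -0.1029 -0.0017]
 [-0.1029 -0.9947 -0.0013]
 [-0.0016  0.0015 -1.    ]]
travel est mm 19.23379776202244
image change in upper part 0.2734755608974359
```

The push held steady, so I'm handing in.

```bash
python3 -c "
from bench import r
print(r.hand_in())"
```

```text
the job is handed in; nothing more can be done
None
```

The bracket sits on the board between the blue lines, still gripped and pressed squarely on the stop with the pointer in the green (about 19 mm of travel, estimated from the arm's position); I held it steady for 3.75 s and handed it in at about 16 s.

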